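# Fit the chuck and start the spinner over its splash screen

## Task

Fit the chuck head from its parking stand into the spinner's spindle, shank down, with its slot over the two drive dogs so that it sits fully home, and let go of it. Then take the hooked rod from its fork rest, reach over the clear splash screen and use the rod, not the gripper, to pull the paddle-shaped run lever all the way over towards the screen; leave the ball-tipped lamp lever beside it alone. Finally lay the rod back in its two forks with the bend hanging down on the same side as before, and do not move or knock over the other things on the bench.

Things in the scene. Friction and masses are not known exactly. Their poses are not given: they have to be found in the camera images.
- drive: Spinner drive, a fixed white box 200 (x) x 240 (y) x 60 mm high; origin under its centre, on the bench; x points from the front (spindle) to the back (switches). A clear upright splash screen, 6 mm thick, as wide as the box, stands on it at x = +22 mm, its top edge 185 mm above the bench. The lever pivots are at x = +70 mm, behind the screen; nothing tall stands within 70 mm behind them.
- spindle (a point): Centre of the top face of the fixed upright steel spindle nose (51 mm diameter), 100 mm above the bench, z up, x as the drive's. It has a tapered hole, 27 mm diameter at the face, 19 mm at 34 mm depth. Two round-topped drive dogs, 7 mm wide and 5.5 mm high, stand on the face on the drive's x axis, 15 to 26 mm either side of the centre.
- chuck_mid (a point): Where to grip the loose steel chuck head (about 0.3 kg): centre of its dark cylindrical body, 36 mm diameter, from 23 mm below to 19 mm above, topped by a nose cone to 32 mm above. z up, x along its drive slot. Below: a flange 54 mm diameter, 13 mm thick, then a 34 mm tapered shank (26 to 18 mm). The slot, 11 mm wide and 8 mm deep, crosses the flange underside along x, same either way round.
- chuck_seat (a point): Centre of the chuck head's flange underside, 36 mm below chuck_mid, axes as chuck_mid. When fully home it coincides with spindle and the slot (x) is parallel to the drive's x, either way round.
- stand: Fixed grey tube, 60 mm high, 49 mm outside and 34 mm inside diameter, with a 72 mm wide foot; origin at the centre of its foot on the bench. The chuck head starts hanging loosely in it by its flange, at any turn.
- rod_grip (a point): Centre of the square grey plastic grip, 70 x 16 x 16 mm, of the loose hooked rod (about 0.16 kg); x along the rod towards the bend, z up. The 8 mm steel rod runs from a 24 mm ball at x = -95 mm to the bend at x = +170 mm and there turns straight down to its tip, 109 mm below the grip's axis. Centre of mass near x = +20 mm.
- rod_tip (a point): Lower end of the rod's bent part, axes as rod_grip.
- rest: Fixed fork rest for the rod: foot 170 x 70 x 10 mm, origin under its centre, on the bench. Two upright forks, 10 mm thick, at x = -50 and +50 mm, with V notches (48 mm wide at the top, 164 mm above the bench). The rod lies along x in the notches, grip midway between the forks, axis 146 mm above the bench, bend hanging down at x = +170 mm.
- run_lever (a joint): Angle of the run lever in rad: 0 = leaning 0.6 rad back, away from the screen (off); 1.2 = leaning 0.6 rad towards the screen, against its stop (on). It starts near 0 and stays where it is left; about 1.5 N at its tip moves it.
- run_tip (a point): Tip of the run lever, which carries a flat black paddle 32 mm wide, 8 mm thick and 36 mm tall; 60 mm from the pivot.
- run_pivot (a point): Pivot of the run lever, 80 mm above the bench, axes as the drive's; the lever swings in the drive's x-z plane. The two switches (44 mm square, 18 mm high) stand side by side 68 mm apart and may be either way round.
- lamp_lever (a joint): Angle of the lamp lever (same sense as run_lever), to be left as it is.
- lamp_tip (a point): Tip of the lamp lever, a thin lever with a 16 mm ball near its end (60 mm from its pivot).
- reagent: Brown reagent bottle, 64 mm diameter, 130 mm tall, bystander; origin under its centre.
- beaker: Glass beaker, 84 mm diameter, 100 mm tall, bystander; origin under its centre.
- jar: White jar, 52 mm diameter, 65 mm tall, beside the parking stand, bystander; origin under its centre.
- washbottle: White wash bottle, 60 mm diameter, 150 mm tall, beside the fork rest, bystander; origin under its centre.
- bosshead: Small metal clamp boss, 61 x 30 x 26 mm, lying on the drive's deck in front of the screen, bystander; origin under its block.
- spatula: Spatula, 180 mm long, lying on the bench behind the drive, bystander.
- tuberack: Fixed blue tube rack, 70 x 130 mm, 107 mm tall with its capped tubes, bystander; origin under its centre.
Things that resemble listed ones, but are neither listed nor needed, are in the scene too. Leave any purple look-alike of the part that bears chuck_mid alone.

How it is judged:
By the outcome, as a careful person would: the job done as asked, in the order asked, and still so for the second after the job is handed in, with the robot touching nothing.
It also fails if it takes over 58 s, if anything falls off the work surface, if the arm or the gripper's body presses on something with over 40 N, if the wrist force passes 120 N, or if a joint passes its speed limit or range.

## Robot

A 7-joint arm with a two-finger parallel gripper is mounted at the origin on the work surface. World frame = base frame: x ahead of the robot, y to its left, z up, the work surface at z = 0. Lengths are in m, angles in rad, forces in N, time in s.
With the tool pointing down it reaches from about 0.35 to 0.775 m from the base axis. Payload 3.1 kg.
Tool frame: the origin (TCP) lies at the very end of the fingers, on their centre line; the grasp point (between the pads) lies 19 mm behind it (hold_point_z is the z of the grasp point in the tool frame, in m); z points along the fingers, y is the line along which they close (so a half turn about z gives the same grasp; the last joint's range is limited). The gripper opens to 85 mm and grips with 20 to 120 N. Pads are 22 mm wide; open, the fingers measure 114 mm over their backs; the gripper's body (76 mm by 85 mm) begins 54 mm behind the grasp point. The pads swing forward as they close: fully open they stand 13 mm farther back than shut.
Start: joints at [-0.042, 0.311, 0.014, 1.512, -0.004, 1.319, -0.027], TCP at [0.55, 0, 0.231] pointing down, gripper open.
Joint ranges: [-2.7, 2.7], [-0.3, 1.91], [-1.27, 1.3], [0.12, 2.57], [-1.44, 4.58], [0.2, 2.03], [-3.05, 3.05]. Speed limits (rad/s): [2.79, 2.79, 3.14, 3.14, 3.14, 3.14, 3.14].

## Interface

Orientations are given as a unit quaternion [x, y, z, w].
In Python, from rig import * gives the robot as it stands. The module is installed in compiled form; this text tells all that it offers. Calls block until the motion is done:
- movep(position, orientation): joint-space move of the TCP to a pose.
- servo_line(position, rot=None, speed=0.15): straight line of the TCP; rot=None keeps the orientation; speed is the mean speed in m/s.
- movej(angles): joint-space move.
- command_gripper(opening, effort=None): finger opening in m; effort is the grip in N (None keeps the last); returns when the fingers have stopped.
- sleep(seconds).
- solve_ik(position, orientation): joint angles nearest the present ones, or None.
- get_obs(): the state.
- get_image(name): name is "scene" or "side" or "wrist"; returns a dict with "frame" (384x512x3 uint8, red, green, blue), "mtx" (3x3 intrinsics, pixels), "rvec" (rotation vector, rad) and "tvec" (3), from world to camera coordinates, as OpenCV has them. Camera axes: x right, y down, z forward; pixel columns grow to the right and rows downward; lengths in m; the calibration is good to about 2 mm. The wrist camera is an equidistant fisheye: a pixel r from the principal point sees the ray r / f radians off the axis. A picture is of the moment at which its call begins. There is no depth.
A pose or a line that the arm cannot do raises MotionError and nothing moves.
- job_done(): hands the job in; it is judged then, once.
The state is a dict: "clock": time; "joint_positions": joint angles; "dq": joint speeds; "effort": joint torques, N m; "tcp_pos": TCP position; "orientation": TCP orientation; "contact_force": force on the tool from outside, world axes, zero at the start; "ft_torque": the same for the moment, N m; "grip_width": finger opening in m; "grip_force": force on a finger pad.
Only numpy, scipy, OpenCV 4.12 (cv2) and the standard library are available. Lean on these libraries where they do the work, as an engineer would, in place of code of your own. Each camera call takes 0.05 s, during which the arm holds its last target. There are 200 camera calls.

## Working session

There is one attempt and no reset: what is moved stays moved. The work goes in short steps, each a Python script; the robot and the scene stay as the last script left them, time stands still between calls to the robot, and variables do not carry over. Pictures are saved under pics/ and viewed, at most 10 in all, crops included, and the job is handed in when it is done.

```bash
mkdir -p pics
cat > h.py <<'E'
import numpy as np, cv2
from rig import *
from scipy.spatial.transform import Rotation as R
def snap(n,fn=None):
    im=get_image(n)
    if fn: cv2.imwrite('pics/'+fn,im['frame'][:,:,::-1])
    np.savez('pics/'+(fn or n)+'.npz',**{k:im[k] for k in('frame','mtx','rvec','tvec')})
    return im
def load(fn): return dict(np.load('pics/'+fn+'.npz'))
def ray(im,u,v,fish=False):
    K=im['mtx'];Rm=cv2.Rodrigues(np.array(im['rvec'],float))[0];t=np.array(im['tvec'],float).ravel()
    a=np.array([(u-K[0,2])/K[0,0],(v-K[1,2])/K[1,1]])
    if fish:
        r=np.hypot(*a)+1e-12; d=np.array([*(a/r*np.sin(r)),np.cos(r)])
    else: d=np.array([*a,1.])
    d=Rm.T@d; return -Rm.T@t,d/np.linalg.norm(d)
def onz(im,u,v,z,fish=False):
    c,d=ray(im,u,v,fish); return c+d*(z-c[2])/d[2]
def tri(*rs):
    A=sum(np.eye(3)-np.outer(d,d) for c,d in rs); b=sum((np.eye(3)-np.outer(d,d))@c for c,d in rs)
    return np.linalg.solve(A,b)
def proj(im,p,fish=False):
    Rm=cv2.Rodrigues(np.array(im['rvec'],float))[0];q=Rm@np.array(p,float)+np.array(im['tvec'],float).ravel();K=im['mtx']
    if fish:
        r=np.hypot(q[0],q[1])+1e-12;th=np.arctan2(r,q[2]);a=q[:2]/r*th
    else:a=q[:2]/q[2]
    return np.array([K[0,0]*a[0]+K[0,2],K[1,1]*a[1]+K[1,2]])
def down(yaw): # tool z down, tool y axis at heading yaw+90deg.. x axis heading yaw
    return (R.from_euler('z',yaw)*R.from_euler('x',np.pi)).as_quat()
E
python3 - <<'E'
from h import *
a=snap('scene','scene0.png');b=snap('side','side0.png');c=snap('wrist','wrist0.png')
for i in(a,b,c): print(i['mtx'].round(1).tolist(),[x.round(3) for x in ray(i,256,192)])
o=get_obs();print(o)
top=np.hstack([a['frame'],b['frame']])
cv2.imwrite('pics/s2.png',cv2.resize(a['frame'],(800,600),interpolation=cv2.INTER_CUBIC)[:,:,::-1])
cv2.imwrite('pics/d2.png',cv2.resize(b['frame'],(800,600),interpolation=cv2.INTER_CUBIC)[:,:,::-1])
E
```

```text
[[455.5, 0.0, 245.8], [0.0, 455.5, 197.2], [0.0, 0.0, 1.0]] [array([1.339, 0.193, 1.312]), array([-0.564, -0.123, -0.816])]
[[422.1, 0.0, 254.5], [0.0, 422.1, 192.8], [0.0, 0.0, 1.0]] [array([-0.031, -0.8  ,  0.874]), array([ 0.475,  0.633, -0.611])]
[[297.3, 0.0, 254.6], [0.0, 297.3, 192.8], [0.0, 0.0, 1.0]] [array([0.55 , 0.067, 0.374]), array([ 0.003, -0.264, -0.964])]
{'clock': 0.15, 'joint_positions': array([-0.04169437,  0.31157399,  0.01399212,  1.51271761, -0.00440028,
        1.31921369, -0.02718322]), 'dq': array([-2.85709569e-04, -3.27916457e-03,  5.67814517e-05, -6.14326802e-03,
       -7.01645194e-04, -8.76456923e-04,  1.27370990e-03]), 'effort': array([ 9.77451273e-04, -3.80270755e+01,  1.46461059e-01, -2.30848163e+01,
        1.21757569e-02,  9.70373891e-03, -3.15462728e-05]), 'tcp_pos': array([5.49427143e-01, 1.37917981e-05, 2.30441382e-01]), 'orientation': array([ 7.07074929e-01,  7.07138005e-01, -6.93308888e-04, -6.36183990e-04]), 'contact_force': array([-0.31726087, -1.09802613, -0.10879347]), 'ft_torque': array([-0.01568807,  0.03645933,  0.08038135]), 'grip_force': 0.0, 'grip_width': 0.08552684482505539}
```

View pics/s2.png

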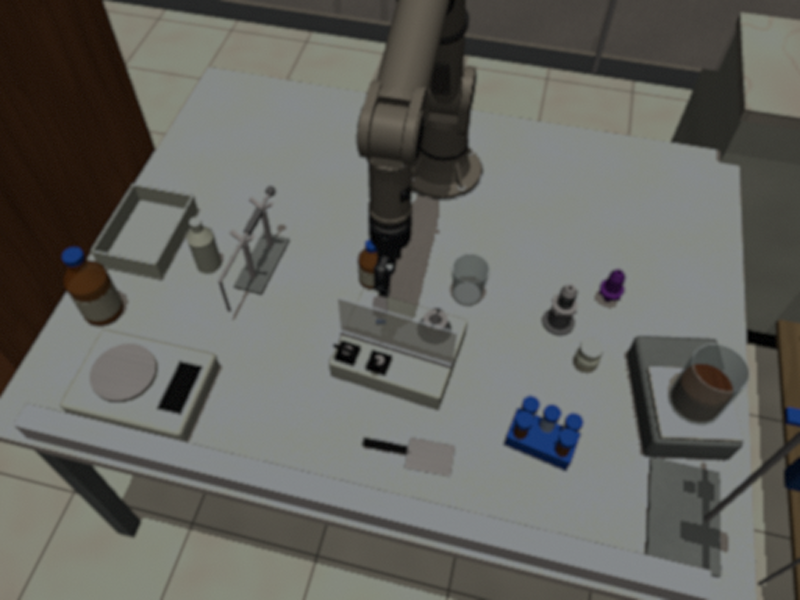

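View pics/d2.png

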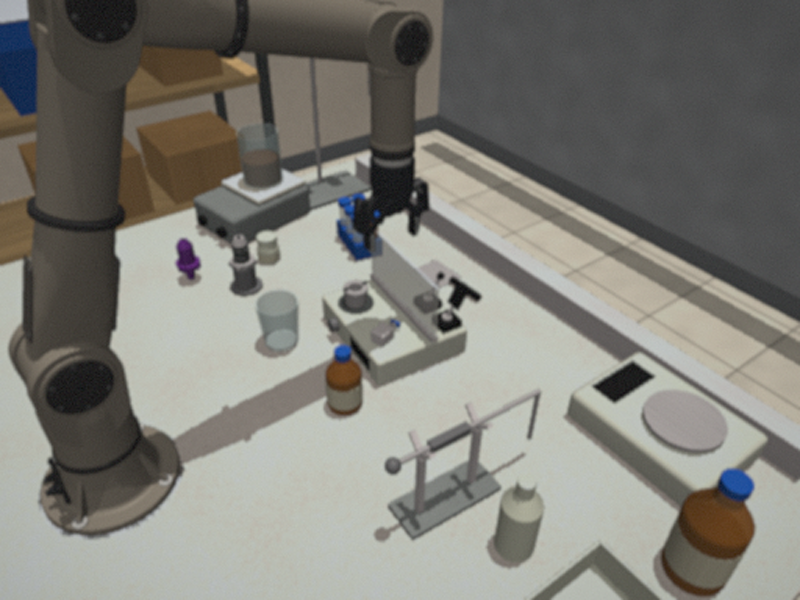

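View pics/wrist0.png

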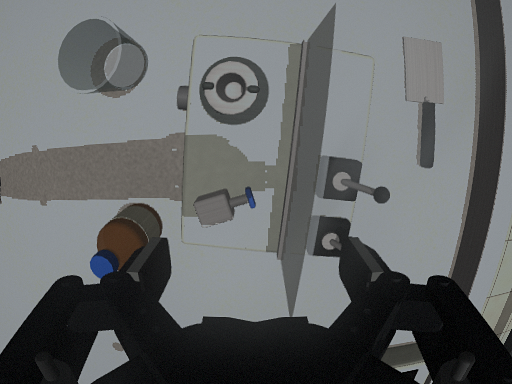

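The scene view (800 px scale) shows the dark steel chuck in its grey stand at (566,300), next to the jar at (588,355). The purple look-alike is at (612,288). The rod is on its rest, with the ball at (270,190) and the bend at (225,285).

The wrist view shows the spindle at (235,90) with dogs at (208,85) and (253,89). The ball-tipped lamp lever runs (341,181)→(382,195). The run switch is at (330,241), partly hidden by a finger.

Run:
```python
from h import *
a=load('scene0.png');b=load('side0.png');w=load('wrist0.png');k=1.5625
W=lambda u,v,z:onz(w,u,v,z,True).round(4)
print('spindle',W(235,90,.1),'dogs',W(208,85.5,.105),W(253,89,.105))
print('deck corners',W(195,35,.06),W(374,57,.06),W(181,242,.06))
print('lamp piv',W(341,181,.08),'ball',W(382,195,.13),'run sw',W(330,241,.08))
print('screen top ends',W(335,5,.185),W(290,316,.185))
T=lambda p,q:tri(ray(a,p[0]/k,p[1]/k),ray(b,q[0]/k,q[1]/k)).round(3)
print('chuck nose top',T((568,291),(239,239)),'jar',T((590,347),(267,238)),'purple',T((614,275),(185,244)))
print('rod ball',T((270,191),(393,465)),'bend',T((222,279),(538,393)),'tip',T((228,310),(530,436)))
print('washtop',T((195,225),(527,482)),'beaker',onz(a,467/k,295/k,0).round(3),'reag top',T((371,245),(343,352)))
print('rest foot corners',[onz(a,x/k,y/k,.01).round(3) for x,y in((268,233),(291,241),(262,293),(236,284))])
```

```text
spindle [0.5313 0.0883 0.1   ] dogs [0.5073 0.0926 0.105 ] [0.5477 0.0887 0.105 ]
deck corners [0.486  0.1534 0.06  ] [0.6798 0.1348 0.06  ] [ 0.4617 -0.0802  0.06  ]
lamp piv [ 0.6393 -0.0012  0.08  ] ball [ 0.665  -0.0022  0.13  ] run sw [ 0.6327 -0.0695  0.08  ]
screen top ends [0.6016 0.142  0.185 ] [ 0.5777 -0.0875  0.185 ]
chuck nose top [0.404 0.347 0.118] jar [0.493 0.411 0.057] purple [0.316 0.442 0.089]
rod ball [ 0.31  -0.337  0.144] bend [ 0.57  -0.353  0.143] tip [ 0.575 -0.354  0.04 ]
washtop [ 0.442 -0.463  0.14 ] beaker [ 0.382  0.139 -0.   ] reag top [ 0.39  -0.081  0.122]
rest foot corners [array([ 0.324, -0.357,  0.01 ]), array([ 0.334, -0.295,  0.01 ]), array([ 0.496, -0.31 ,  0.01 ]), array([ 0.486, -0.376,  0.01 ])]
```

```bash
cat >> h.py <<'E'
def look(target,hdir,dist,cz,alpha,fn,side=1):
    h=np.array([*hdir,0.]);h/=np.linalg.norm(h)
    z=np.array([0,0,-np.cos(alpha)])+np.sin(alpha)*h
    y=side*(h*np.cos(alpha)+np.array([0,0,np.sin(alpha)])); x=np.cross(y,z)
    C=np.array(target,float)-dist*h; C[2]=cz
    tcp=C-.067*x+.143*z
    movep(tcp,R.from_matrix(np.c_[x,y,z]).as_quat()); return snap('wrist',fn)
E
python3 - <<'E'
from h import *
im=look((.404,.347,.07),(-.5,.87),.18,.26,.4,'c1.png')
p=proj(im,(.404,.347,.08),True);print(p,get_obs()['tcp_pos'],get_obs()['clock'])
u,v=p.astype(int);f=im['frame'];s=75
c=f[max(0,v-s):v+s,max(0,u-s):u+s];print(max(0,u-s),max(0,v-s),c.shape)
cv2.imwrite('pics/c1c.png',cv2.resize(c,None,fx=4,fy=4,interpolation=cv2.INTER_CUBIC)[:,:,::-1])
E
```

```text
[370.54771892 116.92077829] [0.52451167 0.27197332 0.12838753] 1.8
295 41 (150, 150, 3)
```

View pics/c1c.png

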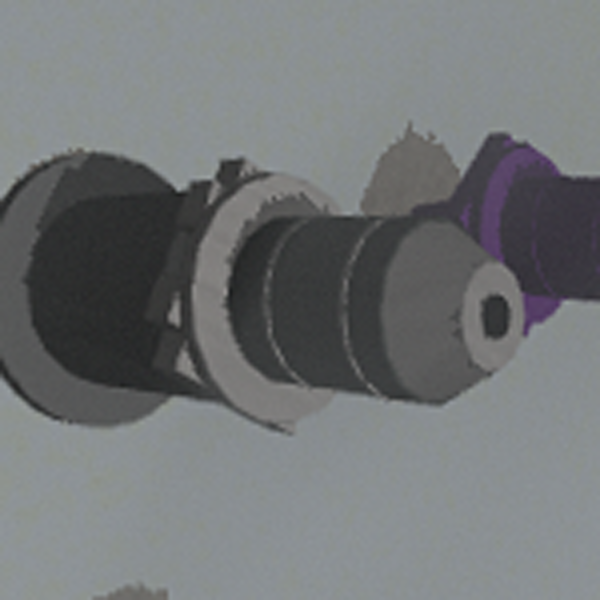

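The crop shows the dark chuck hanging in its stand, with the nose top at about full-frame pixel (419,120). The purple look-alike is behind it. The flange rim near (338,118) needs enlarging to read the slot.

Run:
```python
from h import *
im=load('c1.png');f=im['frame'][70:160,315:395].astype(float)
f=np.clip((f/255)**.6*1.15*255,0,255).astype(np.uint8)
g=cv2.resize(f,None,fx=6.5,fy=6.5,interpolation=cv2.INTER_NEAREST)
n=onz(im,418.7,119.7,.128,True);print('nose',n)
cv2.imwrite('pics/c1d.png',g[:,:,::-1])
```

```text
nose [0.4015051  0.34921912 0.128     ]
```

View pics/c1d.png

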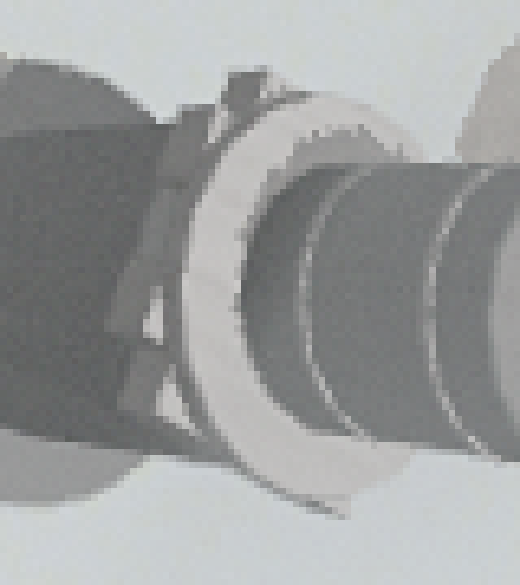

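Run:
```python
from h import *
im=load('c1.png')
n=np.array([.4015,.3492])
for nm,pts,z in(('bottom',[(110,330),(135,255),(160,190),(178,110),(120,405),(140,415),(225,75)],.060),('mid',[(150,335),(165,350),(150,290),(205,150),(165,375),(205,435),(215,115),(235,110),(265,70)],.068)):
  for u,v in pts:
    p=onz(im,315+u/6.5,70+v/6.5,z,True)[:2]-n
    print(nm,u,v,(p*1000).round(1),'r',round(np.hypot(*p)*1000,1),'ang',np.degrees(np.arctan2(p[1],p[0])).round(0))
c,_=ray(im,0,0);print((c[:2]-n)*1000,np.degrees(np.arctan2(*(c[:2]-n)[::-1])))
```

```text
bottom 110 330 [ 19.8 -22. ] r 29.6 ang -48.0
bottom 135 255 [  9.3 -23.6] r 25.4 ang -69.0
bottom 160 190 [ -0.3 -24.5] r 24.5 ang -91.0
bottom 178 110 [-11.2 -27.4] r 29.6 ang -112.0
bottom 120 405 [ 27.2 -15.4] r 31.3 ang -29.0
bottom 140 415 [ 26.7 -11.8] r 29.1 ang -24.0
bottom 225 75 [-20.1 -23.1] r 30.6 ang -131.0
mid 150 335 [ 19.9 -21.6] r 29.4 ang -47.0
mid 165 350 [ 20.2 -18.5] r 27.4 ang -43.0
mid 150 290 [ 15.  -24.6] r 28.9 ang -59.0
mid 205 150 [ -5.2 -26.3] r 26.8 ang -101.0
mid 165 375 [ 22.9 -16.8] r 28.4 ang -36.0
mid 205 435 [26.  -6.8] r 26.9 ang -15.0
mid 215 115 [-10.1 -27.3] r 29.1 ang -110.0
mid 235 110 [-12.7 -24.8] r 27.8 ang -117.0
mid 265 70 [-20.3 -23.2] r 30.8 ang -131.0
[  91.94645374 -159.07587802] -59.97192675498958
```

Run:
```python
from h import *
im=look((.4015,.349,.07),(-.97,.26),.14,.215,.4,'c2.png',side=-1)
p=proj(im,(.4015,.349,.066),True);print(p,get_obs()['tcp_pos'],get_obs()['clock'])
u,v=p.astype(int);f=im['frame'];s=42
x0,y0=max(0,u-s),max(0,v-s);print(x0,y0)
c=f[y0:y0+84,x0:x0+84].astype(float);c=np.clip((c/255)**.6*1.15*255,0,255).astype(np.uint8)
cv2.imwrite('pics/c2c.png',cv2.resize(c,None,fx=7,fy=7,interpolation=cv2.INTER_NEAREST)[:,:,::-1])
```

```text
[148.79832958 116.29319831] [0.46570328 0.26228813 0.08331714] 3.8333
106 74
```

View pics/c2c.png

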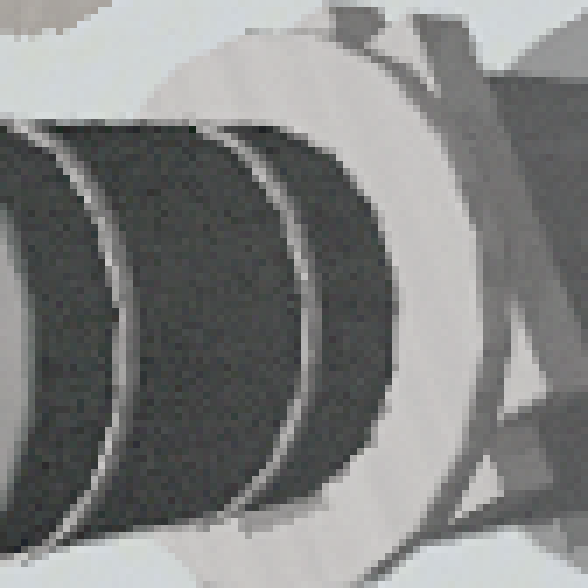

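Run:
```python
from h import *
im=load('c2.png');f=im['frame']
n=np.array([.4015,.3492])
for u,v in [(330,8),(380,10),(385,25),(415,15),(465,20),(437,100),(512,300),(550,388),(500,415),(487,455),(505,492),(455,515)]:
  for z in(.068,):
    p=onz(im,106+u/7,74+v/7,z,True)[:2]-n
    print(u,v,z,(p*1000).round(1),'r',round(np.hypot(*p)*1000,1),'ang',np.degrees(np.arctan2(p[1],p[0])).round(0))
for u,v in [(465,20),(588,330),(550,440),(552,490)]:
    p=onz(im,106+u/7,74+v/7,.06,True)[:2]-n
    print('bot',u,v,(p*1000).round(1),'r',round(np.hypot(*p)*1000,1),'ang',np.degrees(np.arctan2(p[1],p[0])).round(0))
g=cv2.cvtColor(f,cv2.COLOR_RGB2GRAY)
print(g[74:146:3,106+55:106+84])
```

```text
330 8 0.068 [13.2 24.3] r 27.6 ang 61.0
380 10 0.068 [18.9 21.7] r 28.8 ang 49.0
385 25 0.068 [19.1 20.2] r 27.8 ang 47.0
415 15 0.068 [22.7 19.7] r 30.1 ang 41.0
465 20 0.068 [28.1 17.2] r 32.9 ang 31.0
437 100 0.068 [23.1 11.3] r 25.7 ang 26.0
512 300 0.068 [26.2 -8.6] r 27.5 ang -18.0
550 388 0.068 [ 27.9 -17.2] r 32.8 ang -32.0
500 415 0.068 [ 21.9 -18. ] r 28.3 ang -39.0
487 455 0.068 [ 19.4 -21. ] r 28.6 ang -47.0
505 492 0.068 [ 20.3 -24.7] r 32.0 ang -51.0
455 515 0.068 [ 14.1 -25.3] r 29.0 ang -61.0
bot 465 20 [22.2 20.1] r 29.9 ang 42.0
bot 588 330 [ 27.8 -12.2] r 30.3 ang -24.0
bot 550 440 [ 20.7 -20.7] r 29.3 ang -45.0
bot 552 490 [ 19.5 -25.2] r 31.9 ang -52.0
[[149 149 148 150 148 151 153 151 151 152 148 149 148 148 149 149 148 149
  148 148 148 148 149 149 150 148 149 150 151]
 [104 135 130 115  63  46  52  49  47  53  53  99 156 151 150 151 147 149
  149 149 149 150 150 150 152 122  84  82  83]
 [131 129 131 133 129  84  50  56  59  60  58  53  81 135 150 149 148 150
  149 150 134 101  82  82  85  87  86  86  86]
 [ 58  50  58  84 128 132  83  59  58  62  60  58  57  
[... 1786 characters left out ...]
134 128 130 127 130 131 118  60  54  52  42 126
  131 131 129 130 112  68  60  58  59  61  63]
 [114 134 133 131 127 129 129 133 130 128 130 124  82  49  47  46  57 133
  133 113 108  63  57  38  44  42  38  36  37]
 [135 133 132 133 131 130 128 131 133 132 131 101  53  53  51  46  67  43
   43  46  46  43  34  36  38  36  36  35  34]
 [133 132 131 133 133 130 130 130 130 135 118  74  56  52  49  51  56  55
   53  54  51  52  42  35  37  34  38  34  36]
 [131 130 132 130 132 134 129 131 129  97  55  49  45  98 133  89  57  61
   60  59  59  58  62  45  37  34  36  35  39]
 [129 129 131 131 131 134 134 111  53  47  43  47 131 132 131 125  89  58
   59  61  59  57  51  45  36  35  33  37  37]]
```

Run:
```python
from h import *
im=load('c1.png');f=im['frame']
g=cv2.cvtColor(f,cv2.COLOR_RGB2GRAY)
print('cols',list(range(330,372)))
for r in range(78,146): print(r,*g[r,330:366])
def c(u,v): return f[int(70+v/6.5),int(315+u/6.5)]
for u,v in((215,120),(272,80),(155,315),(175,410),(340,507),(60,30),(210,280)):print(u,v,c(u,v))
```

```text
cols [330, 331, 332, 333, 334, 335, 336, 337, 338, 339, 340, 341, 342, 343, 344, 345, 346, 347, 348, 349, 350, 351, 352, 353, 354, 355, 356, 357, 358, 359, 360, 361, 362, 363, 364, 365, 366, 367, 368, 369, 370, 371]
78 145 145 143 142 144 145 144 143 143 143 142 142 144 144 143 142 145 144 143 143 143 145 143 145 144 146 143 144 145 143 144 141 141 144 143 141
79 145 143 145 143 144 142 145 143 143 145 144 142 143 143 144 143 145 144 143 145 146 145 144 147 145 145 144 146 144 142 142 143 142 142 143 143
80 147 146 144 144 144 142 142 142 143 142 143 145 145 143 142 144 144 143 146 139 130 130 132 137 115 99 128 145 144 142 142 144 143 142 142 141
81 126 141 146 144 143 142 143 143 143 142 143 143 144 142 140 142 142 142 145 133 80 71 55 54 55 63 106 130 139 145 143 142 143 143 142 143
82 59 94 133 145 144 144 144 142 142 143 144 144 144 143 142 143 144 144 145 138 54 57 58 58 59 81 121 129 122 136 146 144 146 144 144 142
83 60 54 79 120 146 145 144 143 143 145 143 144 144 145 143 142 142 142 147 113 52 58 58 58 55 96 116 129 93 122 129 138 146 146 145 143
84 59 59 57 66 105 136 146 
[... 7149 characters left out ...]
141 142 142 141 141 144 143 143 144 142 142 142 142 128 122 96 75 89 116 124 127 125 126 123 123 124 127 124 126 124
143 86 84 85 102 134 145 144 142 142 142 140 140 140 140 140 140 137 139 140 141 142 137 117 93 80 101 121 124 125 125 124 126 125 124 126 124
144 87 94 105 133 145 142 143 141 144 143 142 141 140 140 140 139 140 139 139 138 139 141 140 133 109 85 81 109 122 125 125 125 126 124 125 126
145 106 131 145 145 142 141 144 142 140 141 138 140 140 139 138 137 138 139 138 137 138 139 138 140 143 130 107 83 86 112 124 126 125 126 125 127
215 120 [127 125 124]
272 80 [121 121 118]
155 315 [132 131 129]
175 410 [128 128 125]
340 507 [126 124 124]
60 30 [139 145 146]
210 280 [122 120 120]
```

The bright bits beside the rim in both views are protruding block corners around (349,88), (338,119) and (341,131). The slot isn't clear from this side. I'll grip the chuck and show its underside to the scene camera.

Run:
```python
from h import *
q=down(np.radians(75)); c=np.array([.402,.349])
movep([*c,.165],q); servo_line([*c,.077],speed=.12)
o=get_obs();print(o['contact_force'])
command_gripper(.0,effort=90);o=get_obs();print(o['grip_width'],o['grip_force'],o['clock'],o['contact_force'])
servo_line([*c,.20],speed=.2);o=get_obs();print(o['grip_width'],o['tcp_pos'],o['contact_force'],o['clock'])
snap('wrist','w3.png')
cam=ray(load('scene0.png'),256,192)[0]
for p in ([.5,.15,.5],[.55,.15,.5],[.5,.2,.45],[.45,.2,.5],[.6,.15,.6]):
  for up in(.4,.2,0,-.2,-.4,-.6):
    hd=np.arctan2(cam[1]-p[1],cam[0]-p[0])
    z=np.array([np.cos(hd)*np.cos(up),np.sin(hd)*np.cos(up),np.sin(up)])
    for s in(1,-1):
      y=s*np.array([-np.sin(hd),np.cos(hd),0]);x=np.cross(y,z)
      for nm,M in(('h',np.c_[x,y,z]),('v',np.c_[y,-x,z])):
        j=solve_ik(p,R.from_matrix(M).as_quat())
        if j is not None: 
            v=cam-p;v/=np.linalg.norm(v);print(p,up,s,nm,'angle',np.degrees(np.arccos(v@z)).round(),'dj',np.abs(np.array(j)-o['joint_positions']).max().round(2))
```

```text
[0.10366914 0.14047678 0.62021419]
0.03399022334343319 89.47530627250671 5.8583 [-0.15268421 -1.24871048  3.70362001]
0.03446433661990222 [0.40083599 0.34816142 0.19821386] [-0.16274204 -0.28998448 -3.3576049 ] 6.625
[0.5, 0.15, 0.5] 0.2 1 h angle 33.0 dj 2.34
[0.5, 0.15, 0.5] 0.2 1 v angle 33.0 dj 2.4
[0.5, 0.15, 0.5] 0.2 -1 h angle 33.0 dj 2.97
[0.5, 0.15, 0.5] 0.2 -1 v angle 33.0 dj 2.33
[0.55, 0.15, 0.5] 0.4 1 h angle 23.0 dj 2.68
[0.55, 0.15, 0.5] 0.4 1 v angle 23.0 dj 2.69
[0.55, 0.15, 0.5] 0.4 -1 h angle 23.0 dj 2.7
[0.55, 0.15, 0.5] 0.4 -1 v angle 23.0 dj 2.68
[0.55, 0.15, 0.5] 0.2 1 h angle 34.0 dj 2.5
[0.55, 0.15, 0.5] 0.2 1 v angle 34.0 dj 2.51
[0.55, 0.15, 0.5] 0.2 -1 h angle 34.0 dj 2.8
[0.55, 0.15, 0.5] 0.2 -1 v angle 34.0 dj 2.49
[0.55, 0.15, 0.5] -0.6 1 h angle 80.0 dj 1.83
[0.55, 0.15, 0.5] -0.6 1 v angle 80.0 dj 0.58
[0.55, 0.15, 0.5] -0.6 -1 h angle 80.0 dj 1.25
[0.55, 0.15, 0.5] -0.6 -1 v angle 80.0 dj 3.34
[0.5, 0.2, 0.45] 0.4 1 h angle 23.0 dj 2.29
[0.5, 0.2, 0.45] 0.4 1 v angle 23.0 dj 2.38
[0.5, 0.2, 0.45] 0.4 -1 h angle 23.0 dj 2.63
[0.5, 0.2, 0.45] 0.4 -1 v 
[... 1095 characters left out ...]
, 0.6] 0.2 1 h angle 32.0 dj 2.46
[0.6, 0.15, 0.6] 0.2 1 v angle 32.0 dj 2.48
[0.6, 0.15, 0.6] 0.2 -1 h angle 32.0 dj 2.95
[0.6, 0.15, 0.6] 0.2 -1 v angle 32.0 dj 2.45
[0.6, 0.15, 0.6] 0 1 h angle 44.0 dj 2.04
[0.6, 0.15, 0.6] 0 1 v angle 44.0 dj 2.04
[0.6, 0.15, 0.6] 0 -1 h angle 44.0 dj 3.63
[0.6, 0.15, 0.6] 0 -1 v angle 44.0 dj 2.06
[0.6, 0.15, 0.6] -0.4 1 h angle 67.0 dj 1.64
[0.6, 0.15, 0.6] -0.4 1 v angle 67.0 dj 0.65
[0.6, 0.15, 0.6] -0.4 -1 h angle 67.0 dj 1.26
[0.6, 0.15, 0.6] -0.4 -1 v angle 67.0 dj 3.22
[0.6, 0.15, 0.6] -0.6 1 h angle 78.0 dj 1.9
[0.6, 0.15, 0.6] -0.6 1 v angle 78.0 dj 0.72
[0.6, 0.15, 0.6] -0.6 -1 h angle 78.0 dj 1.12
[0.6, 0.15, 0.6] -0.6 -1 v angle 78.0 dj 3.41
```

Run:
```python
from h import *
servo_line([.42,.30,.34],speed=.35)
cam=ray(load('scene0.png'),256,192)[0]
p=np.array([.6,.15,.6]);up=.2;hd=np.arctan2(cam[1]-p[1],cam[0]-p[0])
z=np.array([np.cos(hd)*np.cos(up),np.sin(hd)*np.cos(up),np.sin(up)])
y=np.array([-np.sin(hd),np.cos(hd),0]);x=np.cross(y,z)
movep(p,R.from_matrix(np.c_[y,-x,z]).as_quat())
a=snap('scene','s4.png');o=get_obs();print(o['clock'],o['grip_width'],o['orientation'].tolist(),o['tcp_pos'])
P=o['tcp_pos']+R.from_quat(o['orientation']).as_matrix()[:,2]*.017
u,v=proj(a,P).astype(int);print(u,v)
f=a['frame'][v-32:v+32,u-32:u+32].astype(float);f=np.clip((f/255)**.6*1.15*255,0,255).astype(np.uint8)
cv2.imwrite('pics/s4c.png',cv2.resize(f,None,fx=9,fy=9,interpolation=cv2.INTER_NEAREST)[:,:,::-1])
```

```text
9.4417 0.03457719006462433 [0.43459525053654285, 0.4604822888652495, 0.5630607892339651, 0.5310796338400909] [0.60028326 0.1499088  0.59981833]
309 113
```

View pics/s4c.png

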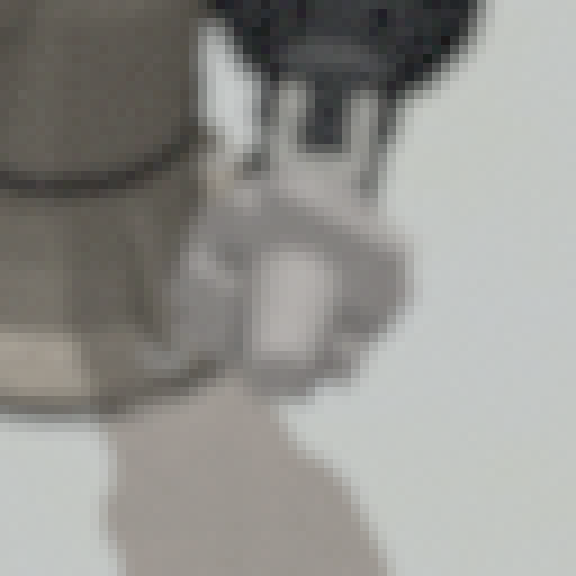

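The crop shows the shank end-on as a bright block at (290,305), with the flange behind it. A faint dark band runs from the upper left (215,245) to the lower right (350,320). I'll rectify it onto the flange plane.

Run:
```python
from h import *
a=load('s4.png');o=get_obs();Rm=R.from_quat(o['orientation']).as_matrix();T=o['tcp_pos']
g=cv2.cvtColor(a['frame'],cv2.COLOR_RGB2GRAY).astype(np.float32)
def rect(off,n=64,mm=1.0):
    xs=(np.arange(n)-n/2)*mm/1000;mx=np.zeros((n,n),np.float32);my=mx.copy()
    for i,yy in enumerate(xs):
        for j,xx in enumerate(xs):
            mx[i,j],my[i,j]=proj(a,T+Rm@[xx,yy,off])
    return cv2.remap(g,mx,my,cv2.INTER_CUBIC)
r1=rect(.017);
def st(r): return np.clip((cv2.resize(r,(380,380),interpolation=cv2.INTER_CUBIC)-50)*255/110,0,255).astype(np.uint8)
raw=g[113-22:113+20,309-22:309+20]
cv2.imwrite('pics/s4r.png',np.hstack([st(r1),st(raw)]))
for rr in(18,21,24):
    print(rr,[(t,int(cv2.remap(g,*[np.float32([[k]]) for k in proj(a,T+Rm@[rr/1e3*np.cos(np.radians(t)),rr/1e3*np.sin(np.radians(t)),.017])],cv2.INTER_CUBIC)[0,0])) for t in range(0,360,10)])
print(proj(a,T+Rm@[0,0,.017]),proj(a,T+Rm@[0,0,.051]),'toolx px',proj(a,T+Rm@[.027,0,.017]),'tooly',proj(a,T+Rm@[0,.027,.017]))
```

```text
18 [(0, 63), (10, 64), (20, 64), (30, 65), (40, 65), (50, 64), (60, 65), (70, 65), (80, 65), (90, 66), (100, 65), (110, 64), (120, 65), (130, 65), (140, 62), (150, 56), (160, 53), (170, 69), (180, 81), (190, 71), (200, 63), (210, 60), (220, 56), (230, 66), (240, 85), (250, 94), (260, 91), (270, 87), (280, 84), (290, 69), (300, 60), (310, 75), (320, 74), (330, 58), (340, 54), (350, 59)]
21 [(0, 64), (10, 64), (20, 64), (30, 64), (40, 68), (50, 74), (60, 78), (70, 78), (80, 76), (90, 71), (100, 65), (110, 64), (120, 66), (130, 66), (140, 64), (150, 57), (160, 57), (170, 77), (180, 78), (190, 68), (200, 66), (210, 64), (220, 60), (230, 54), (240, 70), (250, 78), (260, 73), (270, 69), (280, 70), (290, 57), (300, 57), (310, 75), (320, 85), (330, 79), (340, 69), (350, 67)]
24 [(0, 87), (10, 79), (20, 76), (30, 71), (40, 82), (50, 93), (60, 94), (70, 94), (80, 91), (90, 86), (100, 74), (110, 66), (120, 69), (130, 69), (140, 64), (150, 61), (160, 68), (170, 86), (180, 73), (190, 64), (200, 65), (210, 64), (220, 65), (230, 56), (240, 60), (250, 68), (260, 64), (270, 63), (280, 59), (290, 65), (300, 65), (310, 83), (320, 112), (330, 116), (340, 107), (350, 100)]
[309.95389801 113.01853203] [308.57824486 121.85288163] toolx px [322.42752378 114.66500661] tooly [311.61354484 102.27188716]
```

View pics/s4r.png

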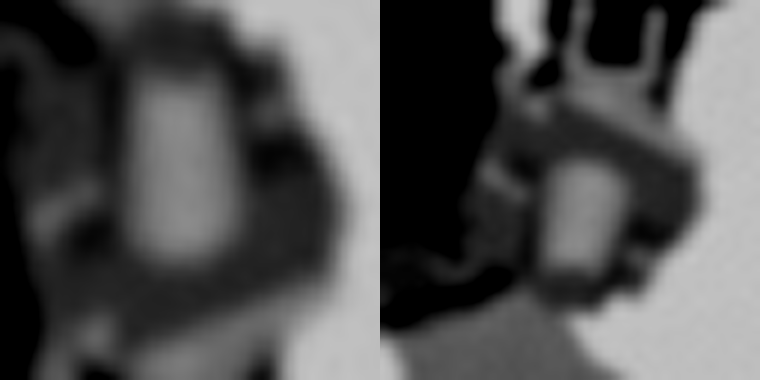

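The rectified flange view (left panel, centre (190,190), tool x right, tool y down) shows dark slot ends at (85,235) and (275,150). The slot therefore lies at about −24° in the tool frame, and the straight flange side below is parallel to it. Next I'll refine the spindle centre and check how the nose sits in the grip.

Run:
```python
from h import *
w=load('wrist0.png');v3=load('w3.png')
A=cv2.resize(w['frame'][45:135,190:280],(400,400),interpolation=cv2.INTER_CUBIC)
# w3: tcp was [.40084,.34816,.19821], yaw75
Rm=R.from_quat(down(np.radians(75))).as_matrix();T=np.array([.40084,.34816,.19821])
p=proj(v3,T+Rm@[0,0,-.051],True);pm=proj(v3,T+Rm@[.005,0,-.051],True);print(p,pm)
u,v=p.astype(int);B=v3['frame'][v-50:v+50,u-50:u+50];print(u,v,B.shape)
B=np.clip((B/255.)**.6*295,0,255).astype(np.uint8)
B=cv2.resize(B,(400,400),interpolation=cv2.INTER_CUBIC)
cv2.imwrite('pics/ab.png',np.hstack([A,B])[:,:,::-1])
```

```text
[253.98621632 299.62039344] [253.97608249 288.89595934]
253 299 (100, 100, 3)
```

View pics/ab.png

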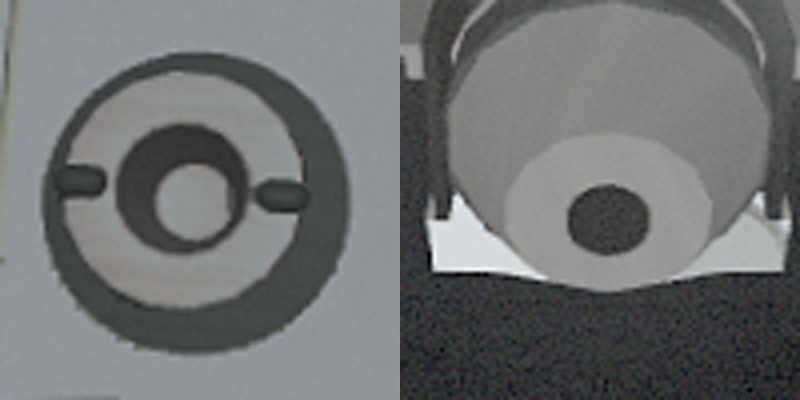

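The left panel shows the spindle hole centred at full-frame pixel (231.1,87.5), with dogs at (208,86) and (253.5,89.1). The right panel shows the nose in the grip about 1.5 mm off along −tool x.

Run:
```python
from h import *
w=load('wrist0.png')
s=onz(w,231.1,87.5,.1,True);d1=onz(w,208,85.95,.104,True);d2=onz(w,253.45,89.1,.104,True)
dh=np.degrees(np.arctan2(*(d2-d1)[1::-1]));print(s,(d1+d2)/2,dh)
sp=s[:2]
yaw=np.radians(-5.6-23.5+180);q=down(yaw);Rm=R.from_quat(q).as_matrix()
t=sp-(Rm@[-.0015,0,0])[:2];print('t',t)
np.save('sp.npy',sp)
j=solve_ik([*t,.27],q);print(j)
movep([*t,.27],q)
o0=get_obs();print(o0['contact_force'],o0['clock'])
# seat home -> TCP z .136-.019=.117 ; shank tip enters hole at TCP .151
servo_line([*t,.158],speed=.2)
for z in(.145,.135,.128,.1245):
    servo_line([*t,z],speed=.06);o=get_obs();print(z,o['tcp_pos'].round(4),(o['contact_force']-o0['contact_force']).round(1),o['ft_torque'].round(2))
    if (o['contact_force']-o0['contact_force'])[2]>12: break
snap('scene','s5.png');snap('wrist','w5.png');print(get_obs()['clock'])
```

```text
[0.52777148 0.09065422 0.1       ] [0.52763317 0.09049094 0.104     ] -5.122339048533822
t [0.52646082 0.09138372]
[ 0.540661    0.44527995 -1.07609121  1.45471216  0.39079944  1.4720525
  0.53092725]
[-0.68298323  0.77922213 -2.45694451] 12.0333
0.145 [0.5263 0.0912 0.1449] [ 0.8 -1.6 -0.2] [0.03 0.04 0.  ]
0.135 [0.526  0.0911 0.1344] [ 0.8 -0.5  0.8] [ 0.02 -0.03  0.02]
0.128 [0.5262 0.0912 0.1275] [ 1.  -1.  -0.1] [ 0.04  0.03 -0.05]
0.1245 [0.5263 0.0915 0.1243] [-0.1 -0.8  0.1] [ 0.09  0.14 -0.02]
14.0417
```

Run:
```python
from h import *
o=get_obs();t=o['tcp_pos'][:2]; f0=np.array([-.68,.78,-2.46])
t=np.array([.52646,.09138])
for z in np.arange(.1235,.1135,-.001):
    servo_line([*t,z],speed=.04);o=get_obs();F=o['contact_force']-f0;print(round(z,4),o['tcp_pos'].round(4),F.round(1),o['ft_torque'].round(2),round(o['clock'],2))
    if F[2]>10: break
```

```text
0.1235 [0.5264 0.0916 0.1235] [-0.2 -0.1  1.1] [ 0.16  0.2  -0.04] 14.29
0.1225 [0.5263 0.0916 0.1225] [-0.8 -0.1  0.6] [0.21 0.32 0.04] 14.54
0.1215 [0.5262 0.0917 0.1215] [-1.   0.3  1.2] [0.33 0.52 0.04] 14.79
0.1205 [0.5262 0.0918 0.1205] [-2.2  0.4  1.9] [ 0.45  0.64 -0.05] 15.04
0.1195 [0.5261 0.0918 0.1196] [-3.3  0.6  4.7] [0.47 0.87 0.04] 15.29
0.1185 [0.5261 0.0919 0.1192] [-3.8  0.   8.2] [ 0.38  1.24 -0.02] 15.54
0.1175 [0.5261 0.0919 0.1192] [-6.9 -0.9 13. ] [ 0.1  1.6 -0. ] 15.79
```

Run:
```python
from h import *
f0=np.array([-.68,.78,-2.46]);q0=-5.6-23.5+180
def rep(n):
    o=get_obs();F=o['contact_force']-f0;print(n,o['tcp_pos'].round(4),F.round(1),o['ft_torque'].round(2),round(o['clock'],2));return F
for dx,dy,z in((-.001,0,.119),(-.002,.0003,.119),(-.002,.0003,.118),(-.002,.0003,.117)):
    servo_line([.52646+dx,.09138+dy,z],speed=.04);F=rep((dx,z))
    if F[2]>20:break
for d in(4,-4):
    servo_line([.52446,.0917,.1175],rot=down(np.radians(q0+d)),speed=.02);rep(d)
```

```text
(-0.001, 0.119) [0.526  0.0919 0.1194] [-2.6  1.5  5.6] [0.58 0.63 0.01] 16.04
(-0.002, 0.119) [0.5258 0.0919 0.1194] [1.3 2.3 3.9] [ 0.62 -0.19  0.05] 16.29
(-0.002, 0.118) [0.5259 0.0919 0.1192] [0.8 1.3 9. ] [ 0.45  0.12 -0.03] 16.54
(-0.002, 0.117) [0.5259 0.0919 0.1191] [-1.4  0.2 14. ] [0.3  0.54 0.01] 16.79
4 [0.5258 0.0918 0.1192] [-0.9  0.2 10.6] [0.34 0.26 0.14] 17.04
-4 [0.5259 0.092  0.1192] [-0.8  1.2 10.5] [ 0.42  0.26 -0.13] 17.33
```

Run:
```python
from h import *
f0=np.array([-.68,.78,-2.46]);q0=-5.6-23.5+180
def rep(n):
    o=get_obs();F=o['contact_force']-f0;h=R.from_quat(o['orientation']).as_matrix()[:,0];print(n,o['tcp_pos'].round(4),np.degrees(np.arctan2(h[1],h[0])).round(1),F.round(1),o['ft_torque'].round(2),round(o['clock'],2));return F
for d in(5,9,0,-5,-9,0):
    servo_line([.5252,.0918,.1175],rot=down(np.radians(q0+d)),speed=.02);rep(d)
```

```text
5 [0.5259 0.0918 0.1192] 155.9 [-2.  -0.3 13.3] [0.2  0.63 0.18] 17.64
9 [0.5259 0.0917 0.1192] 159.6 [-2.6  1.  12.9] [ 0.33  0.73 -0.96] 17.89
0 [0.526  0.0919 0.1192] 150.8 [-1.8  0.6 12.5] [ 0.31  0.62 -0.19] 18.2
-5 [0.526  0.092  0.1191] 145.8 [-1.6  0.5 11.1] [ 0.38  0.52 -0.12] 18.45
-9 [0.5261 0.0921 0.1192] 142.2 [-0.6 -0.3 11.8] [0.24 0.49 1.17] 18.7
0 [0.526  0.0919 0.1191] 150.9 [-1.4  0.7 12. ] [0.27 0.61 0.23] 19.01
```

The stop is firm and the turn is blocked on both sides at about ±9°, centred, so the slot is over the dogs. I'll let go, then confirm the height by touching the nose.

Run:
```python
from h import *
command_gripper(.055)
servo_line([.5258,.0918,.182],speed=.2)
command_gripper(0)
o0=get_obs();print(o0['contact_force'],o0['clock'])
for z in(.171,.1695,.168,.1665,.165,.1635):
    servo_line([.5258,.0918,z],speed=.06);o=get_obs();F=o['contact_force']-o0['contact_force'];print(z,o['tcp_pos'].round(4),F.round(1))
    if F[2]>12:break
servo_line([.5258,.0918,.24],speed=.3)
snap('side','d6.png');snap('scene','s6.png');w=snap('wrist','w6.png');o=get_obs();print(o['clock'],o['tcp_pos'])
for k,i in(('side',load('d6.png')),('scene',load('s6.png'))): print(k,proj(i,[.5278,.0907,.168]))
print('wrist nose',proj(w,[.5278,.0907,.168],True))
g=cv2.cvtColor(w['frame'],cv2.COLOR_RGB2GRAY);
```

```text
[-0.8110839   0.55389851 -0.33775391] 20.3833
0.171 [0.5254 0.0916 0.1704] [ 0.6 -0.7 -0.5]
0.1695 [0.5258 0.0918 0.1695] [ 0.2 -0.7 -0.7]
0.168 [0.5263 0.092  0.1694] [ 0.  -1.4  7.7]
0.1665 [0.5266 0.0922 0.1693] [-2.  -1.6 14. ]
22.0083 [0.52502611 0.09110624 0.23863612]
side [227.13270685 164.26085664]
scene [279.71898564 191.25523188]
wrist nose [255.91608714 206.12676633]
```

Run:
```python
from h import *
f0=np.array([-.8,.55,-.34])
servo_line([.5278,.0907,.172],speed=.25)
for dx,dy,z in((0,0,.1655),(0,0,.1635),(.005,0,.1635),(-.005,0,.1635),(0,.005,.1635),(0,-.005,.1635)):
    servo_line([.5278+dx,.0907+dy,z],speed=.06);o=get_obs();print(dx,dy,o['tcp_pos'].round(4),(o['contact_force']-f0).round(1))
servo_line([.5278,.0907,.20],speed=.3)
# deck reference, free spot front-left of spindle
servo_line([.506,.142,.20],speed=.3)
w=snap('wrist','w7.png');print(get_obs()['clock'])
n=cv2.cvtColor(w['frame'],cv2.COLOR_RGB2GRAY)
cv2.imwrite('pics/w7v.png',w['frame'][:,:,::-1]);print('nose',proj(w,[.5278,.0907,.168],True),'deck under',proj(w,[.506,.142,.06],True))
```

```text
0 0 [0.5287 0.0912 0.1693] [-5.1 -2.7 20.8]
0 0 [0.5289 0.0912 0.1692] [-7.6 -4.7 29.8]
0.005 0 [0.5299 0.0913 0.1692] [-15.9  -5.7  37. ]
-0.005 0 [0.5275 0.0912 0.1692] [-0.1 -3.6 23.6]
0 0.005 [0.5293 0.0922 0.1693] [-7.6 -9.4 33.8]
0 -0.005 [0.5293 0.0903 0.1693] [-5.4  0.9 26. ]
24.75
nose [204.61327435 283.38078728] deck under [254.39200761 184.80535656]
```

View pics/w7v.png

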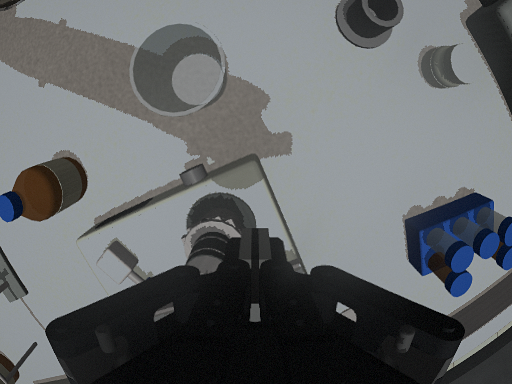

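The wrist view shows the chuck upright in the spindle, flange at (215,235). A quick deck touch will check the 1.2 mm height offset.

Run:
```python
from h import *
servo_line([.506,.142,.066],speed=.3);b=get_obs()['contact_force']
for z in(.0605,.0585):
    servo_line([.506,.142,z],speed=.06);o=get_obs();F=o['contact_force']-b;print(z,o['tcp_pos'].round(4),F.round(1))
    if F[2]>5:break
servo_line([.506,.142,.23],speed=.45);print(get_obs()['clock'])
# rod geometry
a=load('scene0.png');b=load('side0.png')
for n,i in(('s',a),('d',b)):
    for p in([.31,-.337,.146],[.405,-.343,.146],[.57,-.353,.146]):print(n,proj(i,p).round(1))
# ball/bend refinements: dark-grey masks near guesses
for n,i,(u,v) in(('s',a,(270/1.5625,191/1.5625)),('d',b,(393/1.5625,465/1.5625))):
    g=cv2.cvtColor(i['frame'],cv2.COLOR_RGB2GRAY);u,v=int(u),int(v)
    print(n,u,v);print(g[v-9:v+10,u-9:u+10])
```

```text
0.0605 [0.5063 0.1417 0.0606] [-0.  -0.1 -1.2]
0.0585 [0.5064 0.1419 0.0601] [-2.5 -2.3  8.1]
26.3833
s [172.8 121.9]
s [161.8 141.3]
s [141.  178.3]
d [252.  297.3]
d [288.1 279. ]
d [343.6 250.6]
s 172 122
[[135 136 135 135 135 135 135 136 135 134 135 135 135 135 135 135 135 134
  135]
 [135 135 135 135 135 136 134 135 135 134 134 136 135 135 135 135 134 135
  134]
 [135 135 135 135 135 135 135 135 136 135 136 136 135 135 136 136 135 136
  134]
 [135 136 136 135 136 135 135 135 136 134 135 135 135 135 135 135 135 135
  134]
 [136 135 137 135 135 135 137 135 134 133 134 135 135 136 135 135 135 135
  135]
 [136 135 135 135 136 136 135 133 127 121 119 124 130 134 135 136 134 136
  135]
 [136 136 136 135 136 135 133 123 108  97  94 101 115 128 135 135 136 135
  135]
 [135 136 136 136 136 135 128 108  90  80  76  77  93 117 132 135 135 135
  135]
 [136 136 136 136 135 132 116  92  76  73  70  66  77 107 127 135 136 136
  135]
 [135 136 135 135 135 130 110  82  68  69  65  57  67  99 125 135 136 136
  135]
 [135 136 135 135 136 131 116  89  73  65  57  52  69 102 126 134 136 136
  136]
 
[... 1497 characters left out ...]
  95 100 105 102  97  89  84 117 173 193 194
  195]
 [192 196 196 180 129  83  79  87  96  93  96  90  83  83 126 176 196 195
  194]
 [192 195 191 184 141  96  74  76  82  85  86  81  74  92 140 181 194 193
  195]
 [195 194 194 189 166 127  88  72  71  75  73  68  88 125 164 190 194 193
  193]
 [194 193 197 194 187 163 123  96  80  74  75  89 126 161 185 194 195 194
  194]
 [193 194 193 192 194 185 167 144 121 117 122 135 162 185 195 194 195 193
  196]
 [192 191 193 192 195 194 188 178 168 167 171 175 184 194 193 194 195 192
  194]
 [192 192 193 193 194 194 194 190 191 190 190 190 193 194 195 195 195 194
  193]
 [191 191 192 192 192 193 192 190 192 191 194 196 194 193 193 192 193 192
  195]]
```

Run:
```python
from h import *
d=np.array([.57-.309,-.353+.337]);h=np.arctan2(d[1],d[0]);print(np.degrees(h))
u=np.array([np.cos(h),np.sin(h)]);G=np.array([.309,-.337])+.095*u;print(G)
q=down(h+np.pi)
print(solve_ik([*G,.2],q))
command_gripper(.045,effort=115)
movep([*G,.19],q);print(get_obs()['clock'])
servo_line([*G,.127],speed=.15)
o=get_obs();print(o['contact_force'],o['clock'],o['tcp_pos'])
command_gripper(0);o=get_obs();print(o['grip_width'],o['grip_force'],o['contact_force'],o['tcp_pos'],o['clock'])
np.save('G.npy',np.r_[o['tcp_pos'],h])
servo_line([*G,.275],speed=.25)
snap('scene','s8.png');snap('side','d8.png');o=get_obs();print(o['grip_width'],o['contact_force'],o['ft_torque'],o['clock'])
```

```text
-3.507994975733829
[ 0.403822   -0.34281284]
[ 1.45360781  0.51445747 -1.12433727  1.59058777  0.47351687  1.33908142
  1.77799363]
28.6917
[0.03247656 0.42557407 0.00538991] 29.2583 [ 0.40465455 -0.34238779  0.12752503]
0.013558071248104122 112.206791639328 [-1.00636183  2.93847856  5.56224743] [ 0.40496733 -0.34179606  0.12850829] 29.6417
0.013814214742183552 [ 0.00543065 -1.09728537 -1.75987119] [0.04564102 0.04736418 0.008538  ] 30.4833
```

Run:
```python
from h import *
P=np.array([.6326,-.0689]);h=np.radians(-5.6);ex=np.array([np.cos(h),np.sin(h)]);q=down(h+np.pi)
def g(x): return P+(x-.170)*ex
cur=get_obs()['tcp_pos']
servo_line([cur[0],cur[1],.31],speed=.3)
servo_line([*g(.072),.312],rot=q,speed=.3)
servo_line([*g(.072),.1965],speed=.25)
o=get_obs();f0=o['contact_force'];t0=o['ft_torque'];print(f0,o['clock'],o['tcp_pos'],g(.072))
for x in(.05,.035,.02,.008,-.002,-.008,-.012,-.015):
    servo_line([*g(x),.1965],speed=.1);o=get_obs();F=o['contact_force']-f0
    print(x,F.round(1),(o['ft_torque']-t0).round(2),((o['tcp_pos'][:2]-P)@ex+.17).round(4),o['clock'])
    if F[:2]@ex>9:break
w=snap('wrist','w9.png');snap('scene','s9.png');snap('side','d9.png')
```

```text
[ 0.36176259 -0.30332507 -1.6511015 ] 32.55 [ 0.53557678 -0.0603151   0.1973604 ] [ 0.53506771 -0.05933688]
0.05 [ 0.1 -0.1  1.3] [0.   0.05 0.04] 0.0512 32.9167
0.035 [ 0.3 -0.4  0.2] [0.01 0.03 0.11] 0.0356 33.2167
0.02 [0.4 0.1 1. ] [ 0.05 -0.11  0.13] 0.0206 33.5167
0.008 [-0.4 -0.1  0.1] [0.06 0.06 0.03] 0.0078 33.7833
-0.002 [ 0.1 -0.3  1.3] [-0.04 -0.2   0.06] -0.0017 34.0333
-0.008 [0.1 0.3 1.8] [-0.03 -0.56  0.03] -0.0077 34.2833
-0.012 [1.2 0.6 2.3] [-0.   -0.59  0.1 ] -0.012 34.5333
-0.015 [1.6 0.8 3.3] [-0.03 -0.82  0.09] -0.0148 34.7833
```

Run:
```python
from h import *
P=np.array([.6326,-.0689]);h=np.radians(-5.6);ex=np.array([np.cos(h),np.sin(h)])
def pt(a,r=.055): return [*(P+ex*np.sin(a)*r),.08+r*np.cos(a)]
for n in('s0','s9','d0','d9'):
    i=load({'s0':'scene0.png','s9':'s9.png','d0':'side0.png','d9':'d9.png'}[n]);g=cv2.cvtColor(i['frame'],cv2.COLOR_RGB2GRAY)
    print(n,'piv',proj(i,[*P,.08]).round(1),'off',proj(i,pt(.6)).round(1),'mid',proj(i,pt(0)).round(1),'on',proj(i,pt(-.6)).round(1))
    c=proj(i,pt(0)).astype(int)
    print('cols from',c[0]-18)
    for r in range(c[1]-14,c[1]+24,2):print(r,*['%3d'%v for v in g[r,c[0]-18:c[0]+19]])
```

```text
s0 piv [221.9 223.6] off [217.4 224.1] mid [221.  214.3] on [224.9 208. ]
cols from 203
200 135 135 134 135 136 135 135 135 135 136 136 136 134 128 111  97  93  93  94  94  92  90  90  92  93  94  94  93  94  94  93  93  94  94  92  85  77
202 135 136 136 136 135 135 135 134 135 135 135 136 135 131 114  97  94  93  93  93  91  91  93  93  93  94  93  93  93  94  93  93  94  95  93  91  89
204 135 135 135 135 136 135 134 134 135 135 136 136 136 132 117 101  94  94  93  91  91  92  93  94  94  94  94  93  94  93  94  93  94  94  95  95  93
206 135 136 135 136 134 135 136 135 135 136 136 136 135 134 121 105  96  93  92  92  92  93  94  93  94  94  94  93  94  94  94  93  94  94  93  94  91
208 136 136 136 137 135 135 136 135 135 135 134 136 136 134 124 106  93  89  87  86  89  92  93  94  93  93  94  95  93  93  94  93  94  95  94  94  92
210 136 135 136 136 136 135 135 137 135 135 135 135 137 135 129 112  96  88  83  79  79  80  81  82  82  83  87  89  91  92  93  93  93  93  94  94  94
212 136 135 136 136 137 137 135 136 136 135 136 136 136 134 127 117 108 108 108 106 101  95  92  89 
[... 10103 characters left out ...]
  72  63  82 122 144 133  93  67 103 149 180 193 196 193 194 193 191 190 192 191 191 192 189
203 134 131 132 129 132 130 124 102  83  81  76  52  30  52  86 109 127 142 148 130  86  42  34  64 104 150 178 191 194 192 193 193 192 193 191 191 192
205 127 128 131 130 130 131 126 104  84  77  77  48  22  23  47  63  74  78  74  54  41  31  23  14  33  68 129 180 195 195 195 193 195 191 191 190 194
207 118 126 124 123 122 125 125 111  95  86  70  44  20  12  20  28  22  30  26  34  27  27  19  12  17  46 111 169 190 196 194 194 194 196 193 192 194
209 107 112 117 113 111 108 108 105 107 109  94  66  35  19  22  21  21  18  14  20  20  36  49  70  93 123 160 183 187 188 194 195 195 196 195 194 193
```

The scene pixels show the paddle has swung over: its dark area is now around (225,212), against the off position at about (217,224). The force hasn't reached a firm stop yet, so I'll pull on.

Run:
```python
from h import *
P=np.array([.6326,-.0689]);h=np.radians(-5.6);ex=np.array([np.cos(h),np.sin(h)])
def g(x): return P+(x-.170)*ex
f0=np.array([.36,-.3,-1.65])
for x in(-.018,-.021,-.024,-.027,-.030):
    servo_line([*g(x),.1965],speed=.06);o=get_obs();F=o['contact_force']-f0
    print(x,F.round(1),o['ft_torque'].round(2),((o['tcp_pos'][:2]-P)@ex+.17).round(4),o['clock'])
    if F[:2]@ex>8:break
snap('scene','s10.png');snap('side','d10.png')
a=load('s10.png');g_=cv2.cvtColor(a['frame'],cv2.COLOR_RGB2GRAY)
for r in range(198,222,2):print(r,*['%3d'%v for v in g_[r,214:236]])
def pt(a_,r): return [*(P+ex*np.sin(a_)*r),.08+r*np.cos(a_)]
for an in(-.6,-.45,-.3):print(an,[proj(a,pt(an,r)).round(1).tolist() for r in(.024,.042,.06)])
```

```text
-0.018 [ 1.8 -0.5  4.3] [-0.18 -1.22  0.03] -0.0174 35.1833
-0.021 [ 2.5 -0.5  6.5] [-0.22 -1.73  0.01] -0.02 35.4333
-0.024 [3.5 0.4 6.4] [-0.24 -2.29  0.01] -0.0221 35.6833
-0.027 [4.1 0.3 4.3] [-0.19 -1.94 -0.01] -0.0259 35.9333
-0.03 [ 5.5 -1.2  0.9] [-0.22 -1.93 -0.05] -0.0293 36.1833
198 135 133 122 107  95  93  92  83  68  59  66  78  87  92  93  94  93  94  90  85  82  89
200 135 135 127 111  97  93  90  81  68  58  64  80  91  94  93  94  94  91  87  83  86  91
202 134 134 130 113  98  93  91  84  69  61  68  83  91  95  94  93  91  86  81  85  90  92
204 135 135 131 116 101  94  92  87  74  62  69  85  93  94  94  91  87  82  84  90  93  94
206 135 135 133 121 105  89  70  53  50  56  60  71  80  86  88  87  83  85  90  93  94  95
208 135 135 133 124 105  81  49  29  44  51  42  31  27  33  40  50  70  87  94  94  93  93
210 135 135 135 128 110  76  38  26  46  55  46  27  11   5  12  41  71  87  93  93  93  93
212 134 136 135 127 110  76  36  16  32  39  34  19  10   4  26  51  71  80  80  81  81  83
214 136 135 130 113  80  42  18   6   5   8   8   5   7  11  38  68  87  90  89  84  82  80
216 136 134 127 113  99  87  70  49  35  27  18  11   8  14  37  61  81  97 106 110 110 108
218 136 131 115  95  76  65  56  59  71  74  62  53  50  51  63  72  82  89  94  92  91  94
220 133 120  96  62  28  20  33  55  74  71  52  39  41  48  56  71  95 119 130 130 125 121
-0.6 [[223.2, 216.9], [224.1, 211.8], [225.1, 206.6]]
-0.45 [[222.8, 217.4], [223.5, 212.6], [224.2, 207.8]]
-0.3 [[222.4, 218.0], [222.7, 213.7], [223.1, 209.3]]
```

The paddle pixels are identical before and after the last 15 mm of pull, and match the fully-on projection (tip ≈(225,207)), so the lever is at its stop. The rod has pitched a little in the grip. I'll back off, carry it to the rest and measure that pitch.

Run:
```python
from h import *
P=np.array([.6326,-.0689]);h=np.radians(-5.6);ex=np.array([np.cos(h),np.sin(h)])
def g(x): return P+(x-.170)*ex
servo_line([*g(.03),.1965],speed=.2)
servo_line([*g(.04),.315],speed=.3)
s=snap('scene','s11.png')
*T,hr=np.load('G.npy');q=down(hr+np.pi)
servo_line([T[0],T[1],.315],rot=q,speed=.3)
servo_line([T[0],T[1],.21],speed=.25)
a=snap('scene','s12.png');b=snap('side','d12.png');o=get_obs();print(o['clock'],o['tcp_pos'],o['contact_force'],o['grip_width'])
u=np.array([np.cos(hr),np.sin(hr)]);c=o['tcp_pos']+[0,0,.0175]
rs=[]
for im,ref in((a,'scene0.png'),(b,'side0.png')):
    for ph in(0,.1,.2):
        e=np.array([*(u*np.cos(ph)),np.sin(ph)]);dn=np.array([*(u*np.sin(ph)),-np.cos(ph)])
        print(ref,ph,'ball',proj(im,c-.095*e).round(1),'bend',proj(im,c+.17*e).round(1),'tip',proj(im,c+.17*e+.109*dn).round(1))
    D=np.abs(im['frame'].astype(int)-load(ref)['frame']).max(2)
    gr=cv2.cvtColor(im['frame'],cv2.COLOR_RGB2GRAY)
    e=np.array([*(u*np.cos(.1)),np.sin(.1)]);p=proj(im,c-.095*e).astype(int)
    print(p-10);print(gr[p[1]-12:p[1]+13,p[0]-12:p[0]+13])
```

```text
39.1583 [ 0.40700099 -0.34162792  0.21242795] [-0.86226843  0.98291955 -1.42947223] 0.013767413311162859
scene0.png 0 ball [169.5 104.8] bend [135.2 163.5] tip [142.  184.7]
scene0.png 0.1 ball [169.8 106.9] bend [134.1 159.8] tip [139.7 183.8]
scene0.png 0.2 ball [170.  109.3] bend [133.4 155.6] tip [137.4 182.4]
[159  96]
[[ 15  11   7   9   4  21  64 108 130 136 134 134 134 134 135 135 133 134
  135 135 134 134 134 134 134]
 [ 10   6   6   5   4  14  56 100 128 134 134 134 134 134 135 134 135 134
  135 134 134 133 134 133 134]
 [  6   8   8   3   5   9  46  90 119 132 135 134 134 135 134 134 135 135
  134 134 133 134 134 134 135]
 [  6   4   9   8   2   6  35  79 115 132 134 134 134 135 135 134 134 134
  134 133 135 134 133 134 133]
 [  7   9   5   3   4   3  33  75 114 132 136 135 135 134 134 134 134 133
  134 134 134 134 134 135 134]
 [  7   2   8   6   3   8  32  76 113 132 135 134 134 134 133 134 134 134
  133 134 134 133 134 134 134]
 [  6   8   4   4   4   4  32  76 114 133 135 136 134 135 135 134 134 135
  134 133 134 134 135 134 133]
 [  8   7   5   9   7   7  28  71 110 1
[... 3995 characters left out ...]
89 172 152 127 120 121 135 157 179 198
  205 206 201 180 141 125 131]
 [205 205 202 203 206 206 204 204 204 199 188 179 174 177 181 192 199 206
  207 205 205 189 152 128 128]
 [203 204 204 204 205 204 204 204 204 203 202 200 201 202 201 204 207 203
  205 206 204 196 166 134 127]
 [206 205 205 204 205 204 205 204 206 204 205 204 206 207 207 205 203 205
  205 203 206 202 181 147 127]
 [205 203 203 205 204 206 202 205 203 205 208 206 204 204 205 204 204 203
  203 205 204 204 192 162 133]
 [204 205 204 206 204 203 204 203 205 204 204 202 205 204 204 204 207 204
  204 207 206 205 200 178 144]
 [204 205 203 204 205 204 204 204 203 204 203 203 205 204 205 204 205 205
  203 204 207 205 207 192 156]]
```

The side view puts the ball at (252.3,273), which fits a 0.1 rad nose-up pitch. I'll tilt the tool to level the rod and lay it down.

Run:
```python
from h import *
*T,hr=np.load('G.npy')
n=np.array([-np.sin(hr),np.cos(hr),0]);r=R.from_rotvec(n*.1)*R.from_quat(down(hr+np.pi));z=r.as_matrix()[:,2]
def tcp(cz): return np.array([T[0],T[1],cz])+.0175*z
f0=get_obs()['contact_force']
servo_line(tcp(.19),rot=r.as_quat(),speed=.1)
servo_line(tcp(.153),speed=.12)
for cz in(.149,.147,.1455):
    servo_line(tcp(cz),speed=.06);o=get_obs();F=o['contact_force']-f0;print(cz,F.round(1),o['tcp_pos'].round(4),tcp(cz).round(4),o['clock'])
    if F[2]>4:break
command_gripper(.045);o=get_obs();print(o['clock'],o['contact_force'])
servo_line(tcp(.147)-z*.10,speed=.25)
servo_line([.42,-.22,.33],rot=down(hr+np.pi),speed=.4)
a=snap('scene','s13.png');b=snap('side','d13.png');print(get_obs()['clock'])
for im,ref in((a,'scene0.png'),(b,'side0.png')):
    D=np.abs(im['frame'].astype(int)-load(ref)['frame']).max(2);M=(D>40).astype(np.uint8)
    nn,l,st,ce=cv2.connectedComponentsWithStats(M)
    print(ref,[(st[k].tolist(),ce[k].round().tolist()) for k in range(1,nn) if st[k][4]>8])
    u=np.array([np.cos(hr),np.sin(hr)]);c=np.array([T[0],T[1],.146])
    p=[proj(im,[*(c[:2]+s*u),.146+dz]).round(1).tolist() for s,dz in((-.095,0),(.17,0),(.17,-.109))];print(p)
```

```text
0.149 [ 1.3  0.1 -0.5] [ 0.4035 -0.3418  0.1321] [ 0.4032 -0.3417  0.1316] 40.3917
0.147 [ 0.5 -1.5  4.2] [ 0.4039 -0.3419  0.1304] [ 0.4032 -0.3417  0.1296] 40.6417
41.0417 [ 0.70132199  0.06235922 -1.05326733]
42.2417
scene0.png [([182, 0, 17, 9, 123], [190.0, 4.0]), ([251, 0, 33, 48, 678], [267.0, 17.0]), ([287, 0, 12, 23, 114], [294.0, 9.0]), ([158, 14, 51, 101, 2730], [182.0, 63.0]), ([228, 29, 53, 174, 4672], [253.0, 123.0]), ([297, 45, 5, 10, 27], [299.0, 50.0]), ([302, 44, 3, 16, 31], [303.0, 52.0]), ([276, 50, 19, 9, 107], [284.0, 53.0]), ([279, 73, 13, 4, 32], [284.0, 75.0]), ([187, 105, 49, 67, 1232], [215.0, 145.0]), ([357, 183, 12, 12, 92], [363.0, 189.0]), ([273, 190, 12, 14, 117], [279.0, 197.0]), ([355, 194, 12, 7, 35], [360.0, 198.0]), ([219, 206, 11, 14, 114], [224.0, 213.0]), ([213, 220, 4, 3, 9], [215.0, 221.0]), ([219, 222, 7, 5, 22], [222.0, 224.0])]
[[173.0, 121.9], [140.7, 179.5], [147.0, 198.8]]
side0.png [([0, 0, 18, 15, 247], [8.0, 7.0]), ([18, 0, 77, 26, 1215], [61.0, 9.0]), ([105, 0, 36, 9, 204], [120.0, 3.0]), ([149, 0, 11, 31, 188], [154.0, 11.0]), ([23
[... 1036 characters left out ...]
191.0]), ([280, 197, 6, 6, 21], [283.0, 199.0]), ([222, 202, 35, 24, 388], [237.0, 211.0]), ([6, 213, 6, 6, 23], [8.0, 216.0]), ([71, 216, 16, 43, 160], [79.0, 237.0]), ([1, 220, 23, 46, 238], [12.0, 243.0]), ([25, 221, 27, 15, 168], [36.0, 227.0]), ([32, 227, 21, 12, 59], [43.0, 231.0]), ([94, 229, 120, 75, 2535], [155.0, 268.0]), ([62, 231, 6, 9, 32], [64.0, 235.0]), ([33, 242, 11, 9, 31], [38.0, 245.0]), ([43, 247, 29, 18, 193], [57.0, 257.0]), ([29, 278, 230, 106, 7029], [135.0, 335.0]), ([27, 312, 3, 5, 10], [28.0, 314.0]), ([29, 318, 5, 5, 17], [31.0, 320.0]), ([34, 327, 4, 6, 19], [35.0, 329.0]), ([46, 326, 31, 13, 198], [64.0, 333.0])]
[[251.8, 297.0], [344.7, 249.5], [338.8, 279.6]]
```

The rod, lever and bystanders check out in the images: there is no change at the ball, bend or tip pixels, and the paddle is still in the on position. The arm is clear, so I'm handing in.

```bash
python3 -c "
from rig import *
print(job_done())"
```

```text
the job is handed in; nothing more can be done
None
```

I handed the job in at about 42 s: the chuck head is in the spindle with its slot over the dogs, the run lever is fully over, and the rod is back in its forks. The nose touched about 1.2 mm higher than the nominal home height and did not move under 37 N, so full seating is likely but not certain.

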